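# Index the sample carousel to the reader

## Robot

A 6-joint arm with a two-finger parallel gripper is mounted at the origin on the work surface. World frame = base frame: x ahead of the robot, y to its left, z up, the work surface at z = 0. Lengths are in m, angles in rad, forces in N, time in s.
With the tool pointing down it reaches from about 0.275 to 0.775 m from the base axis. Payload 14.6 kg.
Tool frame: the origin (TCP) lies at the very end of the fingers, on their centre line; the grasp point (between the pads) lies 19 mm behind it (robot.tcp_to_grasp is the distance from the TCP to the grasp point, in m); z points along the fingers, y is the line along which they close (so a half turn about z gives the same grasp; the last joint's range is limited). The gripper opens to 85 mm and grips with 20 to 120 N. Pads are 22 mm wide; open, the fingers measure 114 mm over their backs; the gripper's body (76 mm by 85 mm) begins 54 mm behind the grasp point. The pads swing forward as they close: fully open they stand 13 mm farther back than shut.
Start: joints at [-1.259, 0.263, -0.048, 1.259, 0, 1.415], TCP at [0.236, -0.469, 0.231] pointing down, gripper open.
Joint ranges: [-2.65, 2.65], [-0.89, 1.7], [-1.18, 1.37], [-2.13, 2.11], [-1.35, 1.29], [-3.14, 3.14]. Speed limits (rad/s): [1.89, 1.89, 2.57, 2.79, 3.14, 3.14].

## Interface

Orientations are given as a rotation vector (axis times angle).
In Python, from plant import robot gives the robot as it stands. The module is installed in compiled form; this text tells all that it offers.
- The arm moves only by the tool jog_arm, never from a script. Its argument "steps" is a list of rows, each an object with "gripper": the opening, from 0 (shut) to 1 (fully open); "dp": the shift along the tool's x, y, z in cm, a list of three; "angular": the turn, a rotation vector about the tool's x, y, z in rad, a list of three. In form: [{"gripper": gripper, "dp": [dx, dy, dz], "angular": [rx, ry, rz]}, ...]. A call has 1 to 12 rows; each row shifts and turns the commanded pose from where the row before left it, along the tool's axes as they then stand; what a row does not reach is not made up. A row lasts 1/8 s, in which the tool goes at most 62.5 mm and 10.7 degrees, less where a joint would pass 70% of its speed; a pose out of reach is approached as far as the arm can. A call with a gripper value outside its range is refused whole. The fingers move at their own pace and stop on an object; "squeeze" is the grip in N (left out, the last holds). Time passes only in rows, so rows that do not move let the fingers close. It gives the time, the measured TCP pose, the force, the opening and the grip force at its end, in the units of the state.
- robot.read_state(): the state, without advancing time (a new reading comes with each control period).
- robot.camera(name): name is "side" or "top"; returns a dict with "frame" (384x512x3 uint8, red, green, blue), "fx", "fy", "cx", "cy" (pixels), "origin" and "attitude" of the camera in the world. Camera axes: x right, y down, z forward; pixel columns grow to the right and rows downward; lengths in m; the calibration is good to about 2 mm. A picture is of the moment at which its call begins. There is no depth.
- robot.finish_job(): hands the job in; it is judged then, once.
Trained networks look in the newest picture that a camera, given by its name, has taken for a name from the list of things; names that differ only in an ending like _2 or _b are one class to them, and where a whole thing is asked for, a point or a joint stands for the part that bears it (a point fixed in the world has none). Each returns a list of dicts, best first, with "p" (0 to 1); they miss things now and then, are a little off and sometimes report something else, mostly with a low value. They report only what shows in the picture. A call takes as long as a camera call.
- robot.cut_out(camera, target): "region" (384x512 bool, what is visible of it) and "box" ([centre column, centre row, width, height] as shares, 0 to 1, of the picture: columns of its width, rows of its height, round what is visible of it).
- robot.tip_of(camera, target): "at" ([column, row] as shares, 0 to 1, of the picture: columns of its width, rows of its height: a listed point, or the origin of a listed thing).
The state is a dict: "t": time; "joint_pos": joint angles; "joint_vel": joint speeds; "effort": joint torques, N m; "tcp_pos": TCP position; "orientation": TCP orientation; "force": force on the tool from outside, world axes, zero at the start; "wrist_torque": the same for the moment, N m; "grip_width": finger opening in m; "grasp_force": force on a finger pad.
Only numpy, scipy, OpenCV 4.12 (cv2) and the standard library are available. Lean on these libraries where they do the work, as an engineer would, in place of code of your own. Each camera call takes 0.05 s, during which the arm holds its last target. There are 200 camera calls.

## Task

On the sample carousel with the blue deck, the orange-capped tube stands one click to the left or right of the tube reader. Turn the carousel by its black grip bar one click in the right direction, so that the orange-capped tube clicks home in front of the reader, then let go. The orange-capped tube must stay standing in its sleeve.

Things in the scene. Friction and masses are not known exactly. Their poses are not given: they have to be found in the camera images.
- grip_bar (a point): Centre of the black grip bar on top of the blue-decked carousel, on its vertical turning axis, 165 mm above the bench. Bar: 56 mm long (x axis; points at the reader at the start), 14 thick (y), 40 high, on a 20 mm stem; turns with the deck. Round white base 172 mm across; tubes reach 124 mm above the bench. A like carousel with grey deck and white bar beside it is not part of the job.
- orange_tube (a point): Centre (half-way up) of the orange-capped tube: 80 mm tall, 13 mm in diameter, cap 17 mm. It stands loosely in a white sleeve 40 mm deep on the blue deck, foot 44 mm above the bench, 58 mm from the turning axis, in one of six places 60 degrees apart: at the start one place left or right of the reader. The other places hold blue-capped tubes or are empty.
- reader_place (a point): The spot in front of the reader, 58 mm from the turning axis and 84 mm above the bench, where the tube's centre must come. Its x axis points from the turning axis to the reader, z up; it does not turn with the deck. The reader is a white block on the base, 26 by 46 mm, 78 mm high, with a yellow diamond on top, 108 mm from the axis.
- carousel (a joint): Turning angle of the blue deck, rad: 0 at the start, growing anticlockwise seen from above, range -2.2 to 2.2. A detent holds the deck every 60 degrees (1.047 rad), resisting with about 0.1 N m; past half-way it pulls the deck on into the next place.

How it is judged:
At the end, for the whole second after the job is handed in: The blue deck has been turned one place (60 degrees, within 10 degrees) and is at rest, and the orange-capped tube stands in its sleeve (within 10 mm of its seated height, within 10 degrees of upright) within 12 mm of the spot in front of the reader (horizontal distance between orange_tube and reader_place below 0.012 m and z of orange_tube in the frame of reader_place below 0.01 m and angle between orange_tube's own z axis and vertical below 0.17 rad and (value of joint carousel between 0.872 and 1.222 rad or value of joint carousel between -1.222 and -0.872 rad) and velocity of joint carousel between -0.05 and 0.05 rad/s); the robot touches nothing.
It also fails if it takes over 32 s, if anything falls off the work surface, if the arm or the gripper's body presses on something with over 40 N, if the wrist force passes 120 N, or if a joint passes its speed limit or range.

## Working session

There is one attempt and no reset: what is moved stays moved. The work goes in short steps, Python scripts to look and compute and a tool call to move; the robot and the scene stay as the last step left them, time stands still between calls to the robot, and variables do not carry over. Pictures are saved under pics/ and viewed, at most 10 in all, crops included, and the job is handed in when it is done.

Besides the shell and the picture viewer there is one more tool, called after "Emit:" as a command line: name --argument value ..., lists and objects as JSON in quotes. jog_arm: Moves the arm, as the interface text tells. Its arguments: {"type":"object","properties":{"steps":{"type":"array"},"squeeze":{"type":"number"}},"required":["steps"]}

```bash
mkdir -p pics
cat > h.py <<'E'
from plant import robot
import numpy as np, cv2
from scipy.spatial.transform import Rotation as R
def rot(a):
    a=np.array(a,float)
    if a.shape==(3,3): return a
    return R.from_rotvec(a).as_matrix() if a.size==3 else R.from_quat(a).as_matrix()
def ray(c,at):
    u,v=at[0]*512,at[1]*384
    return np.array(c['origin']),rot(c['attitude'])@np.array([(u-c['cx'])/c['fx'],(v-c['cy'])/c['fy'],1])
def on_z(c,at,z):
    o,d=ray(c,at); return o+d*(z-o[2])/d[2]
E
python3 - <<'E'
from h import *
ims=[]
for n,in [('top',),('side',)]:
    c=robot.camera(n); ims.append(c['frame'])
    print(n,c['origin'],np.round(c['attitude'],3).tolist(),c['fx'])
    for t,z in [('grip_bar',.165),('orange_tube',.084),('reader_place',.084)]:
        for r in robot.tip_of(n,t)[:3]:
            print(t,round(r['p'],2),np.round(np.array(r['at'])*[512,384],0),on_z(c,r['at'],z).round(3))
im=np.vstack([cv2.resize(i,(400,300)) for i in ims])
cv2.imwrite('pics/a.png',cv2.cvtColor(im,cv2.COLOR_RGB2BGR))
s=robot.read_state();print(s['orientation'],s['tcp_pos'],s['t'])
E
```

```text
top [ 0.52417597 -0.00489079  0.80923547] [-2.199, 2.195, -0.081] 399.2423476480349
grip_bar 0.95 [154. 237.] [0.489 0.15  0.165]
orange_tube 0.55 [135. 225.] [0.505 0.204 0.084]
reader_place 0.94 [162. 203.] [0.546 0.156 0.084]
side [0.31990271 0.49877847 0.57031658] [-0.597, 2.593, -1.286] 397.09862996472475
grip_bar 0.58 [247. 245.] [0.489 0.142 0.165]
orange_tube 0.85 [218. 308.] [0.505 0.202 0.084]
reader_place 0.74 [212. 277.] [0.541 0.156 0.084]
[-3.05628999e+00 -7.26568416e-01  4.48110518e-05] [ 0.23625141 -0.46880598  0.23122437] 0.4
```

View pics/a.png

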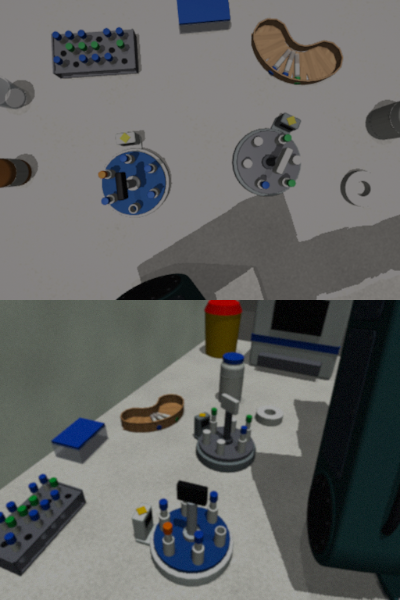

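The top picture shows the blue carousel's bar at about (154,237) in full-resolution pixels, the reader's yellow diamond at about (160,176), and the orange cap at about (130,224), to the left. Seen from above, orange is anticlockwise of the reader, so the deck has to turn clockwise, towards −1.047 rad.

I'll refine the yaw next. The wrist range calls for the half-turned grasp (tool x pointing away from the reader).

Run:
```python
from h import *
c=robot.camera('top'); f=c['frame']
hsv=cv2.cvtColor(f,cv2.COLOR_RGB2HSV)
m=cv2.inRange(hsv,(20,120,100),(35,255,255)); m[:150]=0;m[195:]=0;m[:,:130]=0;m[:,190:]=0
v,u=np.nonzero(m); d=on_z(c,(u.mean()/512,v.mean()/384),.078); print(len(u),d)
g=on_z(c,robot.tip_of('top','grip_bar')[0]['at'],.165)
print(g,np.degrees(np.arctan2(*(d-g)[[1,0]])),np.hypot(*(d-g)[:2]))
r=robot.cut_out('top','grip_bar')[0]; print(r['p'],r['region'].sum(),np.array(r['box'])*[512,384,512,384])
dk=((f.max(2)<45)&(np.hypot(*np.meshgrid(np.arange(512)-154,np.arange(384)-237))<30)).astype(np.uint8)
print(cv2.minAreaRect(np.argwhere(dk)[:,::-1].astype(np.float32)))
cv2.imwrite('pics/b.png',cv2.resize(f[150:300,80:230,::-1],(600,600),interpolation=2))
```

```text
79 [0.59593847 0.16216393 0.078     ]
[0.49021437 0.14905354 0.165     ] 7.068914016481697 0.10653388607505065
0.88 5163 [169.3696 233.856   81.5104  79.7184]
((154.5, 239.0), (42.0, 37.0), 90.0)
```

Emit:
jog_arm --steps '[{"gripper":1,"dp":[0,0,-1],"angular":[0,0,-0.18]},{"gripper":1,"dp":[0,0,-1],"angular":[0,0,-0.18]},{"gripper":1,"dp":[0,0,-1],"angular":[0,0,-0.18]},{"gripper":1,"dp":[0,0,-1],"angular":[0,0,-0.18]},{"gripper":1,"dp":[0,0,-1],"angular":[0,0,-0.18]},{"gripper":1,"dp":[0,0,-1],"angular":[0,0,-0.18]},{"gripper":1,"dp":[0,0,0],"angular":[0,0,-0.18]},{"gripper":1,"dp":[0,0,0],"angular":[0,0,-0.18]}]'

```text
t: 1.55
tcp_pos: [0.2363, -0.4689, 0.2914]
orientation: [1.811, 2.567, -0.0]
force: [-0.6, -0.5, 0.7]
grip_width: 0.0855
grasp_force: 0.0
```

View pics/b.png

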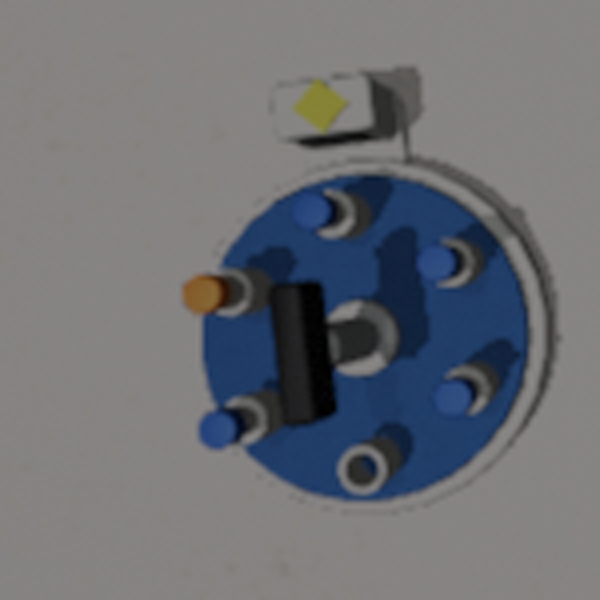

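The crop shows the bar running nearly straight up the picture, centre about (300,352). The diamond is at (320,105) and the orange cap at (205,293), left of the bar. From this I take an axis of about (0.490, 0.147) and a bar yaw of about 7.5°.

Emit:
jog_arm --steps '[{"gripper":1,"dp":[0,0,0],"angular":[0,0,-0.17]},{"gripper":1,"dp":[0,0,0],"angular":[0,0,-0.17]},{"gripper":1,"dp":[0,0,0],"angular":[0,0,-0.17]},{"gripper":1,"dp":[0,0,0],"angular":[0,0,-0.17]},{"gripper":1,"dp":[0,0,0],"angular":[0,0,-0.17]},{"gripper":1,"dp":[0,0,0],"angular":[0,0,-0.17]},{"gripper":1,"dp":[0,0,0],"angular":[0,0,-0.17]},{"gripper":1,"dp":[0,0,0],"angular":[0,0,-0.17]}]'

```text
t: 2.55
tcp_pos: [0.2363, -0.4689, 0.2913]
orientation: [-0.205, 3.135, -0.0]
force: [-0.5, -0.1, -0.0]
grip_width: 0.0855
grasp_force: 0.0
```

Emit:
jog_arm --steps '[{"gripper":1,"dp":[-2.7,4.7,0],"angular":[0,0,0]},{"gripper":1,"dp":[-2.7,4.7,0],"angular":[0,0,0]},{"gripper":1,"dp":[-2.7,4.7,0],"angular":[0,0,0]},{"gripper":1,"dp":[-2.7,4.7,0],"angular":[0,0,0]},{"gripper":1,"dp":[-2.7,4.7,0],"angular":[0,0,0]},{"gripper":1,"dp":[-2.7,4.7,0],"angular":[0,0,0]},{"gripper":1,"dp":[-2.7,4.7,0],"angular":[0,0,0]},{"gripper":1,"dp":[-2.7,4.7,0],"angular":[0,0,0]},{"gripper":1,"dp":[-2.7,4.7,0],"angular":[0,0,0]},{"gripper":1,"dp":[-2.7,4.7,0],"angular":[0,0,0]},{"gripper":1,"dp":[-2.7,4.7,0],"angular":[0,0,0]},{"gripper":1,"dp":[-2.7,4.7,0],"angular":[0,0,0]}]'

```text
t: 4.05
tcp_pos: [0.4877, 0.1331, 0.2914]
orientation: [-0.197, 3.135, -0.0]
force: [0.3, -1.8, 0.8]
grip_width: 0.0855
grasp_force: 0.0
```

Run:
```python
from h import *
s=robot.read_state(); M=rot(s['orientation']); print(s['t'],np.round(s['tcp_pos'],4),np.round(s['joint_pos'],2),np.degrees(np.arctan2(M[1,0],M[0,0])))
print('need cm', M.T@(np.array([.490,.147,.149])-s['tcp_pos'])*100)
c=robot.camera('side')
for r in robot.tip_of('side','grip_bar')[:2]: print(r['p'],on_z(c,r['at'],.165))
cv2.imwrite('pics/c.png',c['frame'][:,:,::-1])
```

```text
4.05 [0.4877 0.1331 0.2914] [ 0.11  0.22  0.05  1.4  -0.   -0.02] -172.81293573489404
need cm [-0.39432154  1.35165503 14.24000235]
0.58 [0.49111384 0.14435321 0.165     ]
```

View pics/c.png

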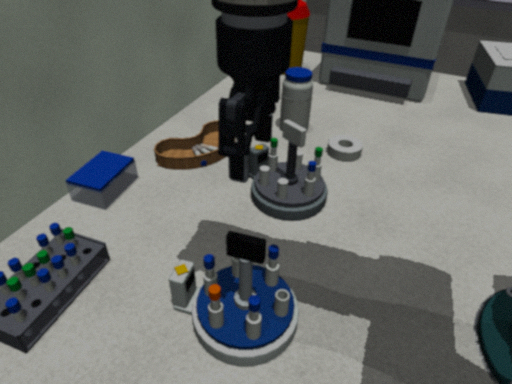

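The picture shows the open gripper above and behind the blue carousel, at about (245,130). The bar at (245,247) is clear, and the orange tube stands at (215,305). Next I centre and descend.

Emit:
jog_arm --steps '[{"gripper":1,"dp":[-0.4,1.3,0],"angular":[0,0,0]},{"gripper":1,"dp":[0,0,2],"angular":[0,0,0]},{"gripper":1,"dp":[0,0,3],"angular":[0,0,0]},{"gripper":1,"dp":[0,0,3],"angular":[0,0,0]},{"gripper":1,"dp":[0,0,2.2],"angular":[0,0,0]},{"gripper":1,"dp":[0,0,1.5],"angular":[0,0,0]},{"gripper":1,"dp":[0,0,1.5],"angular":[0,0,0]},{"gripper":1,"dp":[0,0,1],"angular":[0,0,0]},{"gripper":1,"dp":[0,0,0],"angular":[0,0,0]},{"gripper":1,"dp":[0,0,0],"angular":[0,0,0]}]'

```text
t: 5.4
tcp_pos: [0.4899, 0.1445, 0.1498]
orientation: [-0.196, 3.135, 0.0]
force: [-0.3, 0.1, -0.1]
grip_width: 0.0851
grasp_force: 0.0
```

Run:
```python
from h import *
c=robot.camera('side'); d=robot.camera('top')
cv2.imwrite('pics/d.png',np.hstack([cv2.resize(c['frame'][150:370,140:340],(400,440)),cv2.resize(d['frame'][140:300,90:235],(399,440))])[:,:,::-1])
```

```text
(no output)
```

View pics/d.png

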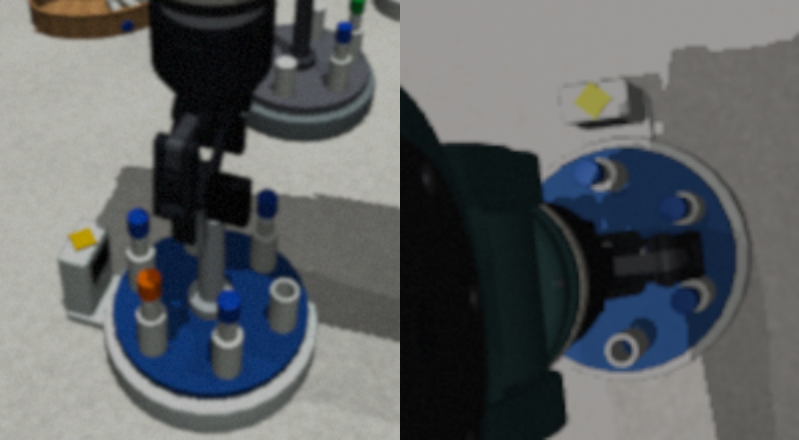

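The left crop shows the near finger at (180,190) in front of the bar, with the bar at (235,195) between the fingers and the tubes clear below. Closing now.

Emit:
jog_arm --squeeze 40 --steps '[{"gripper":0,"dp":[0,0,0],"angular":[0,0,0]},{"gripper":0,"dp":[0,0,0],"angular":[0,0,0]},{"gripper":0,"dp":[0,0,0],"angular":[0,0,0]},{"gripper":0,"dp":[0,0,0],"angular":[0,0,0]},{"gripper":0,"dp":[0,0,0],"angular":[0,0,0]},{"gripper":0,"dp":[0,0,0],"angular":[0,0,0]},{"gripper":0,"dp":[0,0,0],"angular":[0,0,0]},{"gripper":0,"dp":[0,0,0],"angular":[0,0,0]}]'

```text
t: 6.5
tcp_pos: [0.4894, 0.1478, 0.1496]
orientation: [-0.2, 3.135, 0.011]
force: [-3.1, 27.6, 3.2]
grip_width: 0.0138
grasp_force: 43.6
```

Emit:
jog_arm --steps '[{"gripper":0,"dp":[0,0.3,0],"angular":[0,0,0]},{"gripper":0,"dp":[0,0,0],"angular":[0,0,0]}]'

```text
t: 6.75
tcp_pos: [0.4894, 0.1479, 0.1496]
orientation: [-0.197, 3.135, 0.001]
force: [-1.5, 3.7, 5.4]
grip_width: 0.0135
grasp_force: 44.7
```

Emit:
jog_arm --steps '[{"gripper":0,"dp":[0,0,0],"angular":[0,0,0.04]},{"gripper":0,"dp":[0,0,0],"angular":[0,0,0.08]},{"gripper":0,"dp":[0,0,0],"angular":[0,0,0.08]},{"gripper":0,"dp":[0,0,0],"angular":[0,0,0.08]},{"gripper":0,"dp":[0,0,0],"angular":[0,0,0.08]},{"gripper":0,"dp":[0,0,0],"angular":[0,0,0.08]}]'

```text
t: 7.5
tcp_pos: [0.4893, 0.1472, 0.1495]
orientation: [0.497, 3.102, -0.001]
force: [-1.4, -3.7, 6.2]
grip_width: 0.0136
grasp_force: 44.9
```

Forces are small and the turn direction is right: the tool's yaw has changed −25° so far. I'll complete the turn.

Emit:
jog_arm --steps '[{"gripper":0,"dp":[0,0,0],"angular":[0,0,0.08]},{"gripper":0,"dp":[0,0,0],"angular":[0,0,0.08]},{"gripper":0,"dp":[0,0,0],"angular":[0,0,0.08]},{"gripper":0,"dp":[0,0,0],"angular":[0,0,0.08]},{"gripper":0,"dp":[0,0,0],"angular":[0,0,0.08]},{"gripper":0,"dp":[0,0,0],"angular":[0,0,0.08]},{"gripper":0,"dp":[0,0,0],"angular":[0,0,0.08]},{"gripper":0,"dp":[0,0,0],"angular":[0,0,0.05]},{"gripper":0,"dp":[0,0,0],"angular":[0,0,0]},{"gripper":0,"dp":[0,0,0],"angular":[0,0,0]}]'

```text
t: 8.75
tcp_pos: [0.4887, 0.1463, 0.1496]
orientation: [1.403, 2.811, -0.004]
force: [-7.2, -10.2, 11.2]
grip_width: 0.0133
grasp_force: 45.5
```

Run:
```python
from h import *
s=robot.read_state(); M=rot(s['orientation']); print(np.degrees(np.arctan2(M[1,0],M[0,0])),s['wrist_torque'])
c=robot.camera('side'); d=robot.camera('top')
for n,k in (('side',c),('top',d)):
  for r in robot.tip_of(n,'orange_tube')[:1]: print(n,r['p'],on_z(k,r['at'],.084))
cv2.imwrite('pics/e.png',np.hstack([cv2.resize(c['frame'][150:370,140:340],(400,440)),cv2.resize(d['frame'][140:300,90:235],(399,440))])[:,:,::-1])
```

```text
126.96256637430183 [-1.74597295  1.18859733  0.07705568]
side 0.55 [0.54562166 0.15646443 0.084     ]
top 0.44 [0.53859663 0.1467499  0.084     ]
```

View pics/e.png

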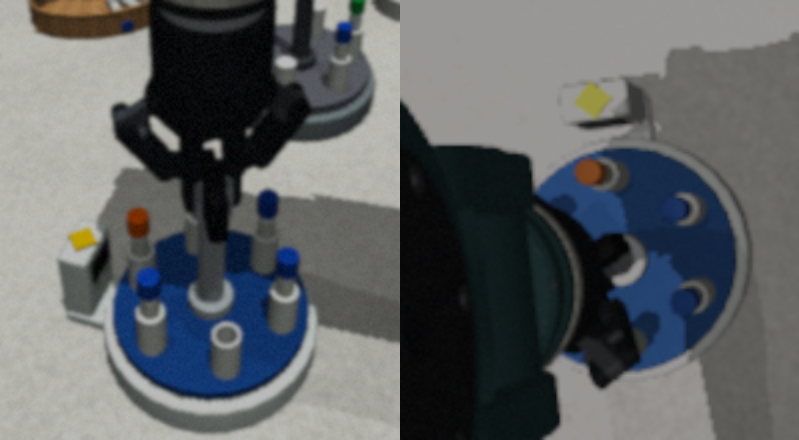

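The orange cap is now in front of the reader, at (138,222) in the left crop and (590,172) in the right one, with the tube upright. Next I release, rise and check.

Emit:
jog_arm --steps '[{"gripper":1,"dp":[0,0,0],"angular":[0,0,0]},{"gripper":1,"dp":[0,0,0],"angular":[0,0,0]},{"gripper":1,"dp":[0,0,0],"angular":[0,0,0]},{"gripper":1,"dp":[0,0,0],"angular":[0,0,0]},{"gripper":1,"dp":[0,0,0],"angular":[0,0,0]},{"gripper":1,"dp":[0,0,0],"angular":[0,0,0]},{"gripper":1,"dp":[0,0,-1],"angular":[0,0,0]},{"gripper":1,"dp":[0,0,-2],"angular":[0,0,0]},{"gripper":1,"dp":[0,0,-3],"angular":[0,0,0]},{"gripper":1,"dp":[0,0,-3],"angular":[0,0,0]},{"gripper":1,"dp":[0,0,-1],"angular":[0,0,0]},{"gripper":1,"dp":[0,0,0],"angular":[0,0,0]}]'

```text
t: 10.45
tcp_pos: [0.4894, 0.1476, 0.2494]
orientation: [1.401, 2.811, 0.001]
force: [-0.1, 0.5, -0.4]
grip_width: 0.0852
grasp_force: 0.0
```

Run:
```python
from h import *
c=robot.camera('side'); d=robot.camera('top')
for n,k in (('side',c),('top',d)):
  for t in('orange_tube','reader_place'):
    for r in robot.tip_of(n,t)[:1]: print(n,t,r['p'],on_z(k,r['at'],.084))
cv2.imwrite('pics/f.png',np.hstack([cv2.resize(c['frame'][150:370,140:340],(400,440)),cv2.resize(d['frame'][140:300,90:235],(399,440))])[:,:,::-1])
```

```text
side reader_place 0.93 [0.54627664 0.15167705 0.084     ]
top orange_tube 0.6 [0.54582241 0.14870694 0.084     ]
top reader_place 0.67 [0.54998187 0.15653867 0.084     ]
```

View pics/f.png

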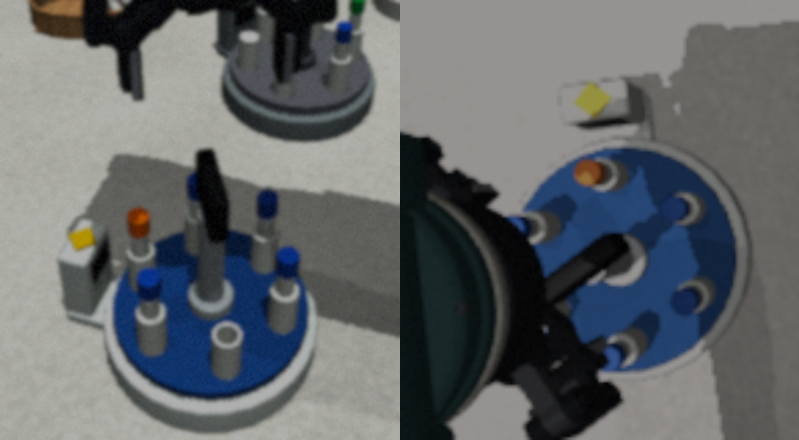

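The picture shows the gripper clear of the bar, and the orange tube (left crop 138,222) upright in its sleeve, in line with the reader.

```bash
python3 -c "
from plant import robot; print(robot.finish_job())"
```

```text
the job is handed in; nothing more can be done
None
```

I turned the blue carousel one click clockwise and let go of the bar; the last pictures show the orange-capped tube upright in its sleeve in front of the reader, and the job is handed in at about 10.5 s (no verdict was returned).

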